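# Draw the plug gauge partway for inspection and hold it

## Task

I want to inspect the turned groove on the shank of the square-handled plug gauge. First draw the forked keeper plate fully back by its post, then pull the square-handled gauge straight up without forcing it until the whole groove stands about a centimetre above the block's top face, with the end of its shank still in the bore, and finish holding it still there. Leave the round-handled gauge seated, and everything else where it is.

Things in the scene. Friction and masses are not known exactly. Their poses are not given: they have to be found in the camera images.
- gauge_block: Fixed aluminium block, 70 (x) x 180 (y) x 60 (z) mm, plus a low foot at each end (222 mm over both). Origin at the centre of its underside, on the bench; z up, y along the row of two bores, -x the way the keeper is drawn. Keeper guide rails stand on its top at y = +-60 to 80 mm, 22 mm high, x -34 to +10 mm.
- bore_left (a point): Centre of the mouth of one bore, on the block's top face at x 8, y +40 mm of the block. The bore is vertical, goes right through the block and is 17 mm wide. Either gauge may stand in it.
- bore_right (a point): The same for the other bore, at x 8, y -40 mm of the block.
- keeper (a joint): Travel in m of the keeper, a dark 5 mm forked plate that slides level along the block's -x, 8 to 13 mm above its top, its prongs round both gauges' necks. 0 = in, 0.036 = stop, fully back; starts at 0 to 0.008. Collars are free from 0.029; before that a gauge can rise only 2 mm. About 2 N of friction; stays where left.
- keeper_post (a point): Point on the axis of the keeper's upright round post (16 mm thick, from 13 to 49 mm above the block's top face), 36 mm above the top face: where to grip it. At x -40, y 0 of the block when the keeper is at 0; moves with the keeper.
- square_gauge: Steel plug gauge with a SQUARE handle. Loose, upright, 0.15-0.31 kg. Origin on its axis at the collar's underside, which rests on the block's top; z up. Below: 54 mm shank, 16 mm thick, with a groove 19 to 23 mm below the origin. Above: 30 mm wide collar to 6 mm, 13 mm thick neck to 18 mm, handle to 60 mm, 24 mm square, flats along its x and y, turned up to 0.35 rad from the block's.
- square_gauge_grip (a point): Point on the axis of the square gauge, 42 mm above its origin: the middle of the handle.
- round_gauge: Steel plug gauge with a ROUND handle, otherwise the same. Loose, upright, 0.15-0.31 kg. Origin on its axis at the collar's underside, which rests on the block's top; z up. Below: 54 mm shank, 16 mm thick, with a groove 19 to 23 mm below the origin. Above: 30 mm wide collar to 6 mm, 13 mm thick neck to 18 mm, handle to 60 mm, 26 mm thick. It stays in its bore.
- tape_roll: Bystander: roll of black tape, 60 mm across, 19 mm high, beside the block. Origin at its underside.
- flux_tin: Bystander: round flux tin with a green lid, 50 mm across, 18 mm high, beside the block. Origin at its underside.
- plug_housing: Bystander: small black plug housing, 16 x 37 x 14 mm, in front of the block. Origin at its underside.
- pen: Bystander: red and white pen lying flat, 135 mm. Origin at its underside.
- brush: Bystander: black brush lying flat, 152 mm. Origin at its underside.
- screwdriver: Bystander: screwdriver lying flat, 163 mm. Origin at its underside.
- cutters: Bystander: diagonal cutters with green handles, lying flat, 138 mm. Origin at its underside.
- nose_pliers: Bystander: long-nose pliers with green handles, lying flat, 162 mm. Origin at its underside.
Things that resemble listed ones, but are neither listed nor needed, are in the scene too. Leave any blue look-alike of the square_gauge alone.

How it is judged:
On the way:
1. the keeper is drawn back clear of both gauges while the square-handled gauge is still seated (value of joint keeper above 0.031 m and z of square_gauge in the frame of gauge_block below 0.064 m), for 0.2 s.
At the end, for the whole second after the job is handed in: Square gauge gripped (over 3 N), still, upright within 0.06 rad, within 4 mm of a bore's axis, raised 24 to 42 mm from its seat, no other gauge touching it, pressing on the block under 20 N; keeper back at least 31 mm; round gauge seated within 4 mm (z of square_gauge in the frame of gauge_block between 0.084 and 0.102 m and (horizontal distance between square_gauge and bore_left below 0.004 m or horizontal distance between square_gauge and bore_right below 0.004 m) and angle between square_gauge's own z axis and vertical below 0.06 rad and linear speed of square_gauge below 0.01 m/s and contact force between the fingers and square_gauge above 3 N and contact force between square_gauge and gauge_block below 20 N and contact force between square_gauge and round_gauge below 0.5 N and value of joint keeper above 0.031 m and z of round_gauge in the frame of gauge_block below 0.064 m and (horizontal distance between round_gauge and bore_left below 0.004 m or horizontal distance between round_gauge and bore_right below 0.004 m)); the arm keeps its last pose, push and grip.
It fails at once if the square-handled gauge is pulled out of its bore (raised over 52 mm) (z of square_gauge in the frame of gauge_block above 0.112 m).
It fails at once if the round-handled gauge is lifted over 8 mm (z of round_gauge in the frame of gauge_block above 0.068 m).
It fails at once if the square-handled gauge is forced: it presses on the block with more than 40 N or on the keeper with more than 25 N (contact force between square_gauge and gauge_block above 40 N or contact force between square_gauge and keeper above 25 N).
It fails at once if a bystander is moved more than 30 mm (distance of any of tape_roll, flux_tin, plug_housing, pen, brush, screwdriver, cutters, nose_pliers from where it was at the start of the episode above 0.03 m).
It also fails if it takes over 42 s, if anything falls off the work surface, if the arm or the gripper's body presses on something with over 40 N, if the wrist force passes 120 N, or if a joint passes its speed limit or range.

## Robot

A 6-joint arm with a two-finger parallel gripper is mounted at the origin on a cart in front of the work surface, level with it; the furniture and walls round the work are solid. World frame = base frame: x ahead of the robot, y to its left, z up, the work surface at z = 0. Lengths are in m, angles in rad, forces in N, time in s.
With the tool pointing down it reaches from about 0.2 to 0.875 m from the base axis. Payload 3.4 kg.
Tool frame: the origin (TCP) lies on the centre line of the jaws, within the pads' length; the fingertips stand 19 mm ahead of it and the grasp point (between the pads) is the TCP; z points along the fingers, y is the line along which they close (so a half turn about z gives the same grasp; the last joint's range is limited). The gripper opens to 94 mm and grips with 3 to 60 N. Pads are 16 mm wide; open, the fingers measure 119 mm over their backs; the gripper's body (75 mm by 177 mm) begins 78 mm behind the grasp point.
Start: joints at [-1.243, 0.276, 1.505, -0, 1.361, -0.121], TCP at [0.249, -0.518, 0.224] pointing down, gripper open.
Joint ranges: [-2.89, 2.89], [-0.75, 2.08], [0.22, 2.7], [-1.18, 4.32], [0.11, 2.71], [-2.7, 2.7]. Speed limits (rad/s): [2.57, 2.57, 3.14, 3.14, 3.14, 3.14].

## Interface

Orientations are given as a rotation vector (axis times angle).
In Python, from workcell import ctrl gives the robot as it stands. The module is installed in compiled form; this text tells all that it offers.
- The arm moves only by the tool send_rows, never from a script. Its argument "plan" is a list of rows, each a list of 3 entries, a list of its own where there are three numbers: the shift along the world's x, y, z in mm, then the turn about the world's z in degrees, then the finger opening in mm, from 0 to 94. In form: [[[x, y, z], roll, jaw], ...]. A call has 1 to 12 rows; each row shifts and turns the commanded pose from where the row before left it; what a row does not reach is not made up. A row lasts 1/10 s, in which the tool goes at most 50 mm and 8.59 degrees, less where a joint would pass 70% of its speed; a pose out of reach is approached as far as the arm can. A call with a gripper value outside its range is refused whole. The fingers move at their own pace and stop on an object; "squeeze" is the grip in N (left out, the last holds). Time passes only in rows, so rows that do not move let the fingers close. It gives the time, the measured TCP pose, the force, the opening and the grip force at its end, in the units of the state.
- ctrl.state(): the state, without advancing time (a new reading comes with each control period).
- ctrl.capture(name): name is "scene" or "top" or "wrist"; returns a dict with "frame" (384x512x3 uint8, red, green, blue), "K" (3x3 intrinsics, pixels), "k1" (the pictures are not rectified: a ray, as slopes to the right and down, at radius r is drawn at 1 + k1 r^2 times it, then the intrinsics apply), "eye" and "rotation" of the camera in the world; the wrist camera has in their place "T_tool_cam" (4x4, takes a point from camera to tool coordinates, whose origin is the TCP and whose axes are the flange's). Camera axes: x right, y up, looking along -z (the intrinsics and any distortion apply to the point x, -y, -z); pixel columns grow to the right and rows downward; lengths in m; the calibration is good to about 2 mm. A picture is of the moment at which its call begins: read the wrist's pose just before it. There is no depth.
- ctrl.job_done(): hands the job in; it is judged then, once.
The state is a dict: "clock": time; "qpos": joint angles; "qd": joint speeds; "tau": joint torques, N m; "position": TCP position; "orientation": TCP orientation; "ft_force": force on the tool from outside, world axes, zero at the start; "moment": the same for the moment, N m; "opening": finger opening in m; "grasp_force": force on a finger pad.
Only numpy, scipy, OpenCV 4.12 (cv2) and the standard library are available. Lean on these libraries where they do the work, as an engineer would, in place of code of your own. Each camera call takes 0.05 s, during which the arm holds its last target. There are 200 camera calls.

## Working session

There is one attempt and no reset: what is moved stays moved. The work goes in short steps, Python scripts to look and compute and a tool call to move; the robot and the scene stay as the last step left them, time stands still between calls to the robot, and variables do not carry over. Pictures are saved under pics/ and viewed, at most 10 in all, crops included, and the job is handed in when it is done.

Besides the shell and the picture viewer there is one more tool, called as name(argument=value, ...), one argument or row to a line, values as JSON. send_rows: Moves the arm, as the interface text tells. Its arguments: {"type":"object","properties":{"plan":{"type":"array"},"squeeze":{"type":"number"}},"required":["plan"]}

```bash
mkdir -p pics; cat > h.py <<'E'
import numpy as np, cv2
from workcell import ctrl
from scipy.spatial.transform import Rotation as R
def cap(n):
    s=ctrl.state(); c=ctrl.capture(n)
    if n=="wrist":
        T=np.eye(4);T[:3,:3]=R.from_rotvec(s["orientation"]).as_matrix();T[:3,3]=s["position"]
        T=T@np.array(c["T_tool_cam"]); c["eye"]=T[:3,3]; c["rotation"]=T[:3,:3]
    c["eye"]=np.array(c["eye"]);c["rotation"]=np.array(c["rotation"]);c["K"]=np.array(c["K"])
    return c
def save(c,f,crop=None,z=1):
    im=c["frame"][:,:,::-1]
    if crop: x0,y0,x1,y1=crop; im=im[y0:y1,x0:x1]
    cv2.imwrite("pics/"+f,cv2.resize(im,None,fx=z,fy=z,interpolation=cv2.INTER_CUBIC))
def ray(c,p):
    K=c["K"]; d=np.array([(p[0]-K[0,2])/K[0,0],(p[1]-K[1,2])/K[1,1]]); u=d.copy()
    for _ in range(20): u=d/(1+c["k1"]*(u@u))
    return c["rotation"]@np.array([u[0],-u[1],-1.])
def onz(c,p,z):
    r=ray(c,p); return c["eye"]+r*(z-c["eye"][2])/r[2]
def proj(c,P):
    q=c["rotation"].T@(np.array(P)-c["eye"]); u=np.array([q[0],-q[1]])/-q[2]
    u=u*(1+c["k1"]*(u@u)); return c["K"][:2,:2]@u+c["K"][:2,2]
def tri(cs,ps):
    A=np.zeros((3,3));b=np.zeros(3);M=[]
    for c,p in zip(cs,ps):
        r=ray(c,p);r/=np.linalg.norm(r);m=np.eye(3)-np.outer(r,r);A+=m;b+=m@c["eye"];M.append((m,c["eye"]))
    X=np.linalg.solve(A,b); return X,[np.linalg.norm(m@(X-e)) for m,e in M]
E
cat > a.py <<'E'
from h import *
import pickle
a=cap("scene");b=cap("top");pickle.dump((a,b),open("st.pkl","wb"))
im=np.hstack([a["frame"],b["frame"]])
save(a,"s.png",None,1.5);save(b,"t.png",None,1.5)
for c in(a,b):print(c["eye"],c["k1"],c["K"][0,0])
print(ctrl.state())
E
python3 a.py
```

```text
[0.00405381 0.70121495 0.60174896] -0.010219900739281196 402.3489667453586
[ 0.44617528 -0.28367745  1.17684274] -0.14835079863033404 406.39980926886136
{'clock': 0.1, 'qpos': array([-1.24303674e+00,  2.76490378e-01,  1.50597267e+00,  1.37052911e-05,
        1.36069390e+00, -1.21009930e-01]), 'qd': array([ 0.00079872, -0.00164566, -0.00193754,  0.00085752,  0.00121761,
        0.00069222]), 'tau': array([ 1.35899321e-03, -4.05455053e+01, -2.37779850e+01,  7.01970211e-02,
        2.98726873e-02, -4.39094231e-05]), 'position': array([ 0.24931172, -0.51762389,  0.2237283 ]), 'orientation': array([-3.06131936e+00, -6.98674144e-01,  2.32505297e-04]), 'ft_force': array([-0.04211985, -0.2796538 , -0.71728557]), 'moment': array([-0.0133187 ,  0.03955221, -0.00990461]), 'grasp_force': 0.0, 'opening': 0.09371036051200828}
```

View pics/s.png

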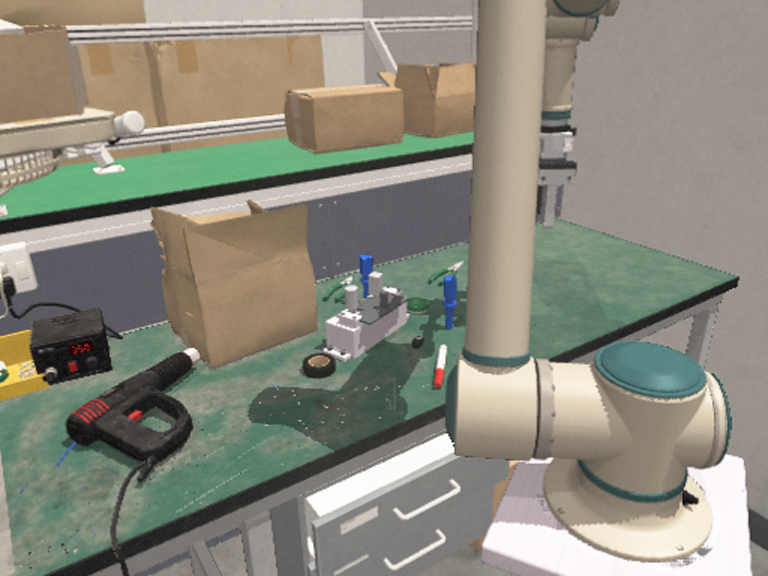

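View pics/t.png

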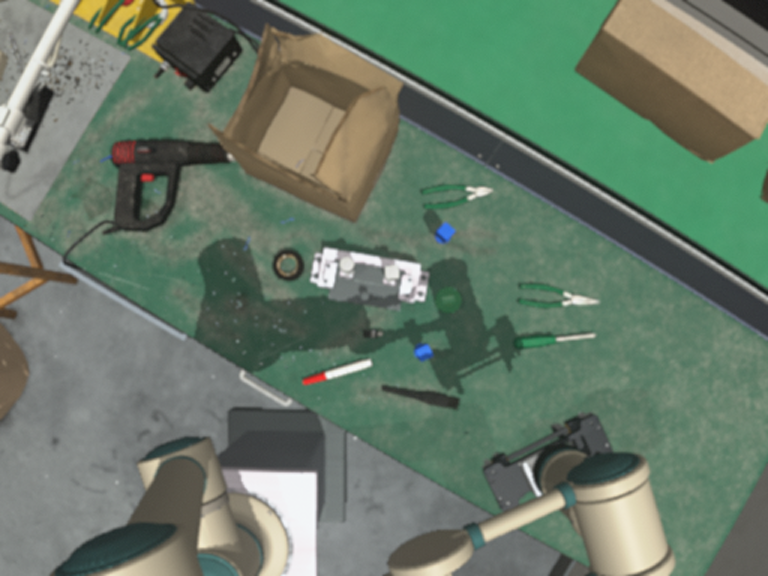

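The scene view shows the block at about (368,325), with handles at (351,297) and (376,283). There are blue look-alikes at (366,268) and (450,295). The top view shows the block at (370,273), gauges at (347,262) and (392,271), and blue look-alikes at (445,232) and (423,352). All pixels are at 1.5x scale.

Candidates for the square gauge are grey left (347,262), grey right (392,271) and the two blue ones, which I exclude. A close crop should settle it.

```bash
python3 - <<'E'
from h import *
import pickle
a,b=pickle.load(open("st.pkl","rb"))
A=cv2.resize(a["frame"][165:245,210:310],None,fx=4,fy=4,interpolation=cv2.INTER_CUBIC)
B=cv2.resize(b["frame"][155:210,200:300],None,fx=4,fy=4,interpolation=cv2.INTER_CUBIC)
cv2.imwrite("pics/c.png",np.vstack([A,B])[:,:,::-1])
E
```

```text
(no output)
```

View pics/c.png

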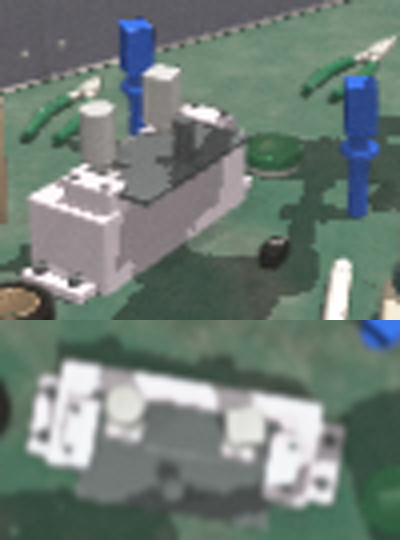

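The crop settles it. The round handle is at left: scene crop (97,105), top crop (125,405). The square handle is at right: scene (162,72), top (243,425). The post is at scene (184,130), top about (170,480).

```bash
python3 - <<'E'
from h import *
import pickle
a,b=pickle.load(open("st.pkl","rb"))
sq,_=tri([a,b],[(250.5,183),(260.75,181)]);print("sq top",sq,_)
ro,_=tri([a,b],[(234.3,191.3),(231.2,176.8)]);print("ro top",ro,_)
po,_=tri([a,b],[(256,196),(242.5,194.5)]);print("post top",po,_)
y=ro-sq; print("yaw of block y",np.degrees(np.arctan2(-y[0],y[1])),np.linalg.norm(y[:2]))
print("tool",R.from_rotvec(ctrl.state()["orientation"]).as_matrix().round(3))
c=cap("wrist");print(c["T_tool_cam"])
E
```

```text
sq top [0.22511455 0.20876875 0.88929585] [np.float64(0.6118133000125203), np.float64(0.6118133000125205)]
ro top [0.22511455 0.20876875 0.88929585] [np.float64(0.6118133000125203), np.float64(0.6118133000125205)]
post top [0.22511455 0.20876875 0.88929585] [np.float64(0.6118133000125203), np.float64(0.6118133000125205)]
yaw of block y -0.0 0.0
tool [[ 0.901  0.434 -0.   ]
 [ 0.434 -0.901  0.001]
 [ 0.    -0.002 -1.   ]]
[[-7.25091542e-04  9.72687731e-01  2.32116462e-01  6.69266039e-02]
 [ 9.99999736e-01  7.14767425e-04  1.28581341e-04  1.50480224e-03]
 [-4.08397924e-05  2.32116494e-01 -9.72687993e-01 -1.61324049e-01]
 [ 0.00000000e+00  0.00000000e+00  0.00000000e+00  1.00000000e+00]]
```

```bash
python3 - <<'E'
import re
s=open("h.py").read()
s=s.replace('return c\ndef save','return fix(c)\ndef save').replace('def cap','''def fix(c):
    if np.size(c["rotation"])==3: c["rotation"]=R.from_rotvec(c["rotation"]).as_matrix()
    elif np.size(c["rotation"])==4: print("QUAT",c["rotation"])
    return c
def cap''',1)
open("h.py","w").write(s)
E
python3 - <<'E'
from h import *
import pickle
a,b=map(fix,pickle.load(open("st.pkl","rb")))
print(a["rotation"].round(2),b["rotation"].round(2))
sq,_=tri([a,b],[(250.5,183),(260.75,181)]);print("sq top",sq,_)
ro,_=tri([a,b],[(234.3,191.3),(231.2,176.8)]);print("ro top",ro,_)
po,_=tri([a,b],[(256,196),(242.5,194.5)]);print("post top",po,_)
y=ro-sq; print("yaw of block y",np.degrees(np.arctan2(-y[0],y[1])),np.linalg.norm(y[:2]))
E
```

```text
[[-0.9   0.17 -0.41]
 [-0.44 -0.37  0.82]
 [-0.02  0.91  0.41]] [[ 0.01  1.   -0.06]
 [-1.    0.01  0.  ]
 [ 0.    0.06  1.  ]]
sq top [ 0.52692035 -0.3018505   0.12060804] [np.float64(0.000856690818774209), np.float64(0.0008566908187743274)]
ro top [ 0.53842983 -0.22409439  0.12250002] [np.float64(0.002325340304036621), np.float64(0.00232534030403663)]
post top [ 0.48914966 -0.2555504   0.1037904 ] [np.float64(0.002338827522110701), np.float64(0.0023388275221107)]
yaw of block y -8.419794920189924 0.0786033139449872
```

send_rows(
  plan=[
    [[22,24,0],-3.4,94],
    [[24,26,0],-3.4,94],
    [[24,26,0],-3.4,94],
    [[24,26,0],-3.4,94],
    [[24,26,0],-3.4,80],
    [[24,26,0],-3.4,60],
    [[24,26,0],-3.4,50],
    [[24,26,0],-3.4,50],
    [[24,26,0],-3.4,50],
    [[24,28,0],-3.4,50],
    [[0,0,0],0,50],
    [[0,0,0],0,50],
  ],
  squeeze=30,
)

```text
clock: 1.35
position: [0.4874, -0.2576, 0.2242]
orientation: [3.133, -0.223, -0.002]
ft_force: [0.2, -0.8, -0.4]
opening: 0.0502
grasp_force: 0.0
```

```bash
python3 - <<'E'
from h import *
import pickle
c=cap("wrist");pickle.dump(c,open("w1.pkl","wb"));save(c,"w1.png",None,1.5)
a,b=map(fix,pickle.load(open("st.pkl","rb")))
for z in(.1,.15,.2,.25): print("box corner",z,onz(b,(237,147),z).round(3),proj(a,onz(b,(237,147),z)).round()*1.5)
for n,p in dict(sq=(.527,-.302,.12),ro=(.538,-.224,.12),po=(.487,-.2555,.109)).items(): print(n,(proj(c,p)*1.5).round())
E
```

```text
box corner 0.1 [ 0.618 -0.238  0.1  ] [322.5 288. ]
box corner 0.15 [ 0.61  -0.241  0.15 ] [324.  265.5]
box corner 0.2 [ 0.602 -0.243  0.2  ] [327.  241.5]
box corner 0.25 [ 0.594 -0.245  0.25 ] [330.  217.5]
sq [452. 206.]
ro [300. 206.]
po [374. 287.]
```

View pics/w1.png

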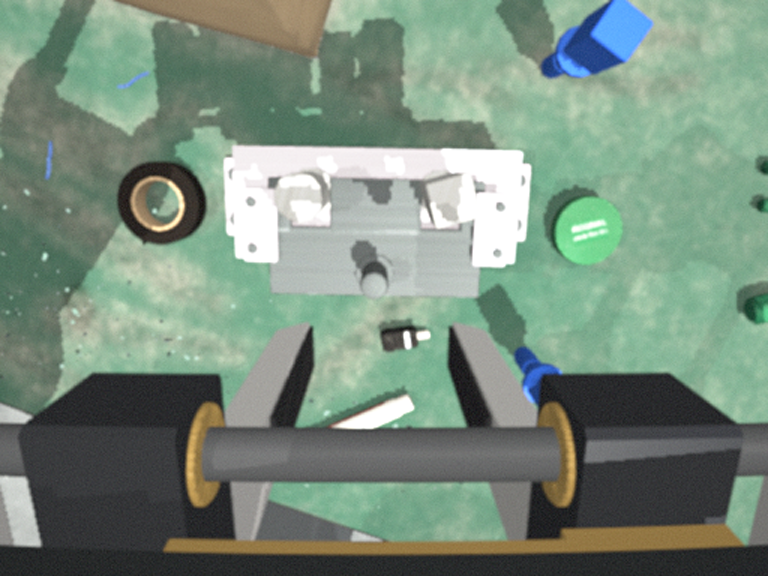

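The wrist view shows the post at (374,280), the round handle at (302,195), the square one at (449,195) and slightly turned, and the box corner at (318,55). Next I'll measure the post and the square top from a crop.

```bash
python3 - <<'E'
from h import *
import pickle
c=pickle.load(open("w1.pkl","rb"))
save(c,"w1c.png",(170,100,340,205),4.6)
E
```

```text
(no output)
```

View pics/w1c.png

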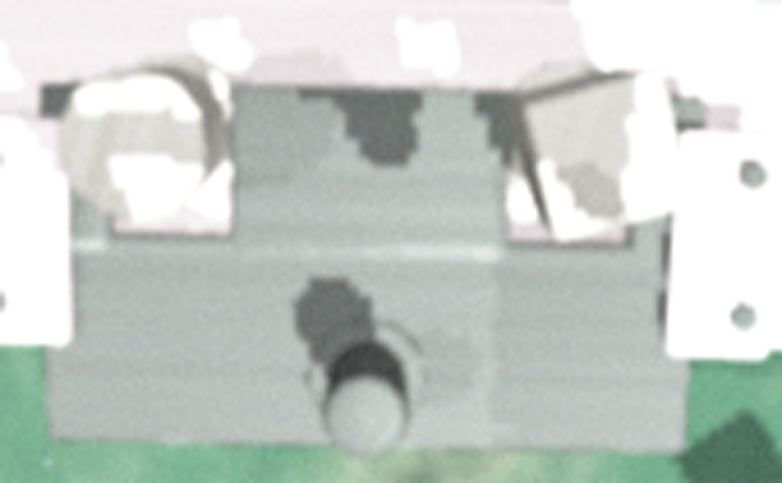

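The crop shows the post top at (367,413) and the round top at about (137,140). The square top's corners are (525,100), (640,72), (672,215) and (553,238), so it is turned about 12°.

```bash
python3 - <<'E'
from h import *
import pickle
c=pickle.load(open("w1.pkl","rb"));a,b=map(fix,pickle.load(open("st.pkl","rb")))
f=lambda x,y:(170+x/4.6-.4,100+y/4.6-.4)
p=onz(c,f(367,413),.109)
print("post",p,tri([a,c],[(256,196),f(367,413)]))
r=onz(c,f(137,140),.12);print("round",r,tri([a,c],[(234.3,191.3),f(137,140)]))
q=[onz(c,f(*k),.12) for k in[(525,100),(672,215),(553,238)]]
print("sq",(q[0]+q[1])/2,tri([a,c],[(250.5,183),f(598,157)]))
d=q[0]-q[2];print("sq yaw",np.degrees(np.arctan2(d[1],d[0])),np.linalg.norm(d))
print("sides",np.linalg.norm(q[1]-q[2]))
L=[onz(c,f(*k),.073) for k in[(48,438),(688,448)]];d=L[0]-L[1];print("block yaw",np.degrees(np.arctan2(-d[0],d[1])))
print(ctrl.state()["orientation"],ctrl.state()["position"])
E
```

```text
post [ 0.4888943  -0.25567044  0.109     ] (array([ 0.48720412, -0.2557073 ,  0.10387645]), [np.float64(0.0005377073115145335), np.float64(0.0005377073115143645)])
round [ 0.54384244 -0.22467518  0.12      ] (array([ 0.5430156 , -0.22538533,  0.12130362]), [np.float64(0.0010082698048490253), np.float64(0.001008269804849048)])
sq [ 0.52976129 -0.30140111  0.12      ] (array([ 0.52903587, -0.3017739 ,  0.12010244]), [np.float64(0.0010685542826314915), np.float64(0.0010685542826313736)])
sq yaw 4.534215832037458 0.023770147039624837
sides 0.020600663770816038
block yaw -9.113512510152862
[ 3.13299526e+00 -2.25258975e-01 -1.76580199e-03] [ 0.48702416 -0.25831405  0.22418567]
```

send_rows(
  plan=[
    [[1,3,-30],-0.9,45],
    [[0,0,-35],0,45],
    [[0,0,-30],0,45],
    [[0,0,-20],0,45],
    [[0,0,-9],0,45],
    [[0,0,0],0,30],
    [[0,0,0],0,10],
    [[0,0,0],0,10],
    [[0,0,0],0,10],
    [[0,0,0],0,10],
  ],
  squeeze=30,
)

```text
clock: 2.4
position: [0.4894, -0.2542, 0.1017]
orientation: [-3.13, 0.253, -0.004]
ft_force: [1.7, 3.0, 5.4]
opening: 0.0155
grasp_force: 30.0
```

send_rows(
  plan=[
    [[-4,0.6,0],0,10],
    [[-5,0.8,0],0,10],
    [[-5,0.8,0],0,10],
    [[-5,0.8,0],0,10],
    [[-5,0.8,0],0,10],
    [[-5,0.8,0],0,10],
    [[-4,0.6,0],0,10],
    [[0,0,0],0,10],
    [[0,0,0],0,10],
  ],
)

```text
clock: 3.3
position: [0.4562, -0.2488, 0.1017]
orientation: [-3.13, 0.252, -0.003]
ft_force: [0.6, 4.7, 6.1]
opening: 0.0152
grasp_force: 30.0
```

send_rows(
  plan=[
    [[-1.5,0.2,0],0,10],
    [[-1.5,0.2,0],0,10],
    [[-1,0.2,0],0,10],
    [[0,0,0],0,10],
    [[0,0,0],0,10],
  ],
)

```text
clock: 3.8
position: [0.4547, -0.2486, 0.1017]
orientation: [-3.13, 0.254, -0.011]
ft_force: [6.5, 4.5, 3.4]
opening: 0.0153
grasp_force: 30.0
```

send_rows(
  plan=[
    [[1.5,0,0],0,45],
    [[0,0,0],0,45],
    [[0,0,0],0,45],
    [[0,0,0],0,45],
    [[0,0,30],0,45],
    [[0,0,40],0,45],
    [[15,-10,45],2.6,45],
    [[20,-15,10],5,45],
    [[20,-15,0],3,45],
    [[18,-13,0],3,45],
    [[0,0,0],0,45],
    [[0,0,0],0,45],
  ],
)

```text
clock: 5.0
position: [0.5253, -0.3021, 0.2247]
orientation: [-3.138, -0.119, 0.003]
ft_force: [-0.6, -0.2, 0.0]
opening: 0.045
grasp_force: 0.0
```

```bash
python3 - <<'E'
from h import *
import pickle
s=ctrl.state();c=cap("wrist");pickle.dump(c,open("w2.pkl","wb"))
p=proj(c,(.529,-.3015,.12));print(p,proj(c,(.453,-.249,.109)),proj(c,(.543,-.225,.12)))
x,y=p.astype(int);save(c,"w2.png",(x-95,y-50,x+75,y+75),4.6);print(x-95,y-50)
E
```

```text
[251.5407225  188.81727939] [186.660525   264.18565909] [157.13245391 164.74405506]
156 138
```

View pics/w2.png

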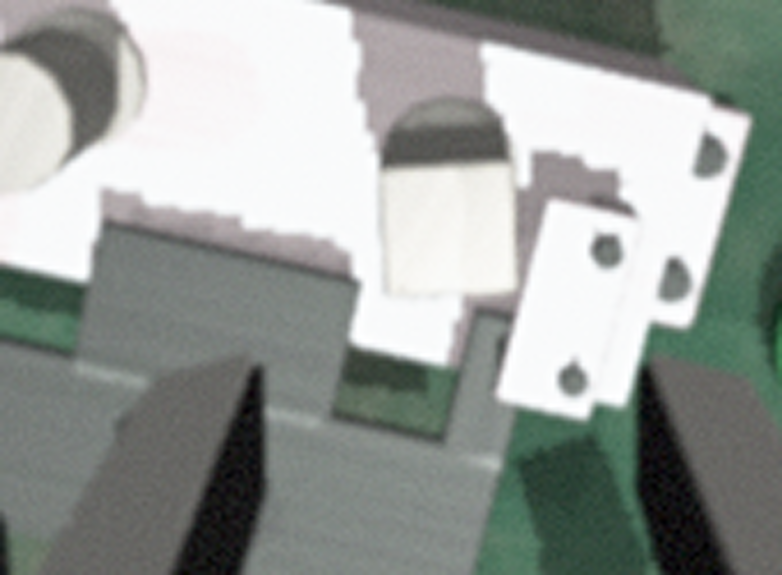

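The keeper is clear of the collars. The square handle's top corners are (383,168), (510,162), (515,290) and (386,293), nearly aligned with the jaws. Now I'll measure its centre and height from two views.

```bash
python3 - <<'E'
from h import *
import pickle
a,b=map(fix,pickle.load(open("st.pkl","rb")));c=pickle.load(open("w2.pkl","rb"));w=pickle.load(open("w1.pkl","rb"))
f=lambda x,y:(156+x/4.6-.4,138+y/4.6-.4)
q=[onz(c,f(*k),.12) for k in[(383,168),(510,162),(515,290),(386,293)]]
print(np.mean(q,0),tri([a,c,w],[(250.5,183),f(449,228),(170+598/4.6-.4,100+157/4.6-.4)]))
for i,j in((3,0),(2,1)):
    d=q[j]-q[i];print(np.degrees(np.arctan2(d[1],d[0])),np.linalg.norm(d))
s=ctrl.state();M=R.from_rotvec(s["orientation"]).as_matrix();print(s["position"],np.degrees(np.arctan2(M[1,0],M[0,0])))
print("in tool",M.T@(np.mean(q,0)-s["position"]))
E
```

```text
[ 0.53030475 -0.30266207  0.12      ] (array([ 0.52958076, -0.30237667,  0.11955616]), [np.float64(0.0013100547193598574), np.float64(0.0008468459502840413), np.float64(0.0011348214877012967)])
5.08930307134388 0.02251747079697153
7.026467684623142 0.023047403375042037
[ 0.52492129 -0.30175032  0.22493606] 4.367505992266127
in tool [0.00549261 0.00144397 0.10492443]
```

send_rows(
  plan=[
    [[5,-1,-30],1.5,45],
    [[0,0,-35],0,45],
    [[0,0,-30],0,45],
    [[0,0,-18],0,45],
    [[0,0,-6],0,45],
    [[0,0,0],0,32],
    [[0,0,0],0,26],
    [[0,0,0],0,20],
    [[0,0,0],0,20],
    [[0,0,0],0,20],
  ],
  squeeze=6,
)

```text
clock: 6.05
position: [0.5315, -0.3022, 0.1078]
orientation: [-3.136, -0.161, -0.003]
ft_force: [0.3, 5.6, 5.5]
opening: 0.0241
grasp_force: 6.0
```

send_rows(
  plan=[
    [[0,0.8,0],0,20],
    [[0,0.7,0],0,20],
    [[0,0,0],0,20],
    [[0,0,0],0,20],
  ],
  squeeze=10,
)

```text
clock: 6.45
position: [0.5315, -0.3018, 0.1077]
orientation: [3.137, 0.162, 0.002]
ft_force: [0.4, 2.9, 5.8]
opening: 0.0239
grasp_force: 10.0
```

send_rows(
  plan=[
    [[0,0.8,0],0,20],
    [[0,0.7,0],0,20],
    [[0,0,0],0,20],
    [[0,0,1],0,20],
    [[0,0,2],0,20],
    [[0,0,2],0,20],
    [[0,0,2],0,20],
    [[0,0,2],0,20],
    [[0,0,0],0,20],
    [[0,0,0],0,20],
  ],
  squeeze=18,
)

```text
clock: 7.45
position: [0.5311, -0.3006, 0.1157]
orientation: [3.137, 0.162, 0.0]
ft_force: [0.3, -2.4, -0.8]
opening: 0.0243
grasp_force: 18.0
```

send_rows(
  plan=[
    [[0,-0.7,1],0,20],
    [[0,0,2.5],0,20],
    [[0,0,3],0,20],
    [[0,0,3],0,20],
    [[0,0,3],0,20],
    [[0,0,3],0,20],
    [[0,0,3],0,20],
    [[0,0,3],0,20],
    [[0,0,2.5],0,20],
    [[0,0,1],0,20],
    [[0,0,0],0,20],
    [[0,0,0],0,20],
  ],
)

```text
clock: 8.65
position: [0.5309, -0.3009, 0.1405]
orientation: [-3.137, -0.162, 0.0]
ft_force: [0.6, -0.6, -2.7]
opening: 0.024
grasp_force: 18.0
```

```bash
python3 - <<'E'
from h import *
import pickle
s=ctrl.state();a=cap("scene");w=cap("wrist");pickle.dump((a,w),open("e.pkl","wb"))
A=cv2.resize(a["frame"][150:240,210:310],None,fx=4,fy=4,interpolation=cv2.INTER_CUBIC)
W=cv2.resize(w["frame"],(480,360))
cv2.imwrite("pics/e.png",np.hstack([A,W])[:,:,::-1]);print(s["position"],s["ft_force"],s["grasp_force"])
E
```

```text
[ 0.53090876 -0.30091856  0.14048333] [ 0.64278045 -0.58535116 -2.68831934] 17.99124151468277
```

View pics/e.png

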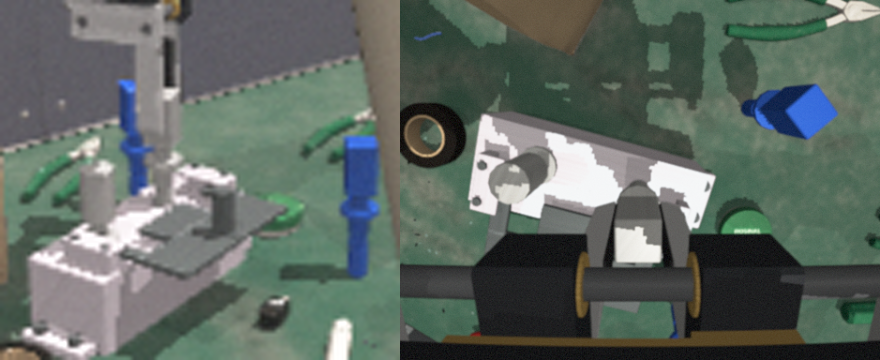

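The scene crop shows the square gauge held and raised at (165,130), the keeper back at (205,230) and the round gauge seated at (97,195). The wrist half agrees, with the held handle's top at (638,240). I'll check the raised height by projection before handing in.

```bash
python3 - <<'E'
from h import *
import pickle
a,w=pickle.load(open("e.pkl","rb"))
for z in(.060,.093,.099,.111,.153): print(z,((proj(a,(.5305,-.302,z))-(210,150))*4).round())
print(tri([a,w],[(210+170/4,150+93/4),((638-400)*512/480,241*384/360)]))
for z in(.12,.153): print(z,proj(w,(.5305,-.302,z))*.9375+(400,0))
E
```

```text
0.06 [161. 203.]
0.093 [160. 164.]
0.099 [160. 157.]
0.111 [159. 143.]
0.153 [158.  92.]
(array([ 0.52529457, -0.3046675 ,  0.15035447]), [np.float64(0.0034512985331517235), np.float64(0.0034512985331517725)])
0.12 [637.12912926 216.43032408]
0.153 [637.0327912  239.41139637]
```

The handle top measures about 0.150–0.153 m, which is about 33 mm raised.

```bash
python3 -c "
from workcell import ctrl
print(ctrl.job_done())"
```

```text
the job is handed in; nothing more can be done
None
```

I drew the keeper back to its stop and raised the square-handled gauge about 33 mm, so the whole groove should stand about 1 cm above the block with the shank end still in the bore. The gauge is held still, the round gauge is still seated, and the job is handed in; no verdict came back.

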